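Pull-test a glued coat peg

TASK

Slide the mosaic coat-peg panel fully home under the blue lips of the bench jig, peg up. Then pull straight up on its peg, without pressing sideways, so that the glue joint carries about 14 N for two seconds and never more than 20 N. Draw the panel back out and lay it gently, peg up, flat in the green-floored tray, leaving everything else where it is.

Things in the scene. Friction and masses are not known exactly. Their poses are not given: they have to be found in the camera images.
- panel: Loose coat-peg panel, 0.14-0.28 kg, starts flat on the table: dark tiled board 100 (its x) x 80 (y) x 12 mm with a pale upright wooden peg 24 x 24 mm glued at its centre, peg faces square to x and y, top 67 mm up; peg foot 34 x 34 mm up to 16 mm height. Origin: centre of the board's underside, z up along the peg. Half-turn symmetric: either 80 mm end may go in first.
- peg_top (a point): Centre of the peg's top face, 67 mm above the panel's underside; axes as the panel's.
- jig: Fixed aluminium jig, no floor: the panel slides in on the table. Origin: on the table, where the seated panel's origin lies. +x is the way in; the panel's 100 mm side lies along it. Side rails 84 mm apart inside, 16 mm high, x = -50 to 50 mm; end stop face at x = 50 mm, 26 mm high; flared guides x = -80 to -50 mm, 16 mm high. Pressed sideways on rails or stop, the panel rubs and they bear part of the pull.
- lip_centre (a point): The two blue hold-down lips on the jig's rails, one stiffly sprung piece; this point is midway between them at the height of their undersides (16 mm above the table), at jig x = 7.5 mm, axes as the jig's. They reach 8 mm over the panel's long edges (68 mm open between, where the peg passes), jig x = -35 to 50 mm, 8 mm thick. A panel under them can rise 4 mm, then meets them.
- lips (a joint): How far the sprung lips are lifted by the panel pulled up against them, m: 0 at rest, very stiff, about 25 N for each mm after the first 1.5 N. The pull beyond the panel's weight (and rubbing at the rails) is borne by the lips.
- mouth (a point): Point on the jig's centre line on the table at x = -80 mm, the outer end of its mouth; axes as the jig's.
- tray_pass: Fixed pale wooden tray with green floor, for parts that passed: 162 x 162 mm outside, walls 6 mm thick and 20 mm high, floor top 6 mm above the table. Origin: centre of its underside, on the table. It may be on either side of the jig.
- tray_reject: The like tray with red floor, for rejects; not used here. Origin: centre of its underside.
- broken_peg: Loose broken-off peg 55 x 24 x 24 mm lying in the red tray; leave alone. Origin: centre of its underside.
- glue_jar: Loose glue jar, 56 mm across, 70 mm high, orange cap; leave alone. Origin: centre of its underside.
- tile_bowl: Loose blue bowl of tiles, 96 mm across, 40 mm high; leave alone. Origin: centre of its underside.
- scissors: Loose scissors with blue handles, about 165 mm long, 10 mm high, lying flat; leave alone. Origin: at the pivot, on the table; x towards the tips.
Things that resemble listed ones, but are neither listed nor needed, are in the scene too. There is more than one size of the panel; the job needs the smallest.

How it is judged:
On the way, in this order (a step that is already met when the one before it is completed fails the run):
1. the panel is fully home in the jig: within 5 mm of the end stop, between the rails, on or near the table (x of panel in the frame of jig above -0.005 m and y of panel in the frame of jig between -0.005 and 0.005 m and angle between the x axis of panel and the x axis of jig, either way round below 0.08 rad and height (world z) of panel below 0.008 m and angle between panel's own z axis and vertical below 0.1 rad), for 0.2 s.
2. still home (within 10 mm), the panel is pulled straight up against the lips, level, with about 7.5 to 17.5 N on the lips, for 1.5 s (value of joint lips between 0.00024 and 0.00064 m and x of panel in the frame of jig above -0.01 m and height (world z) of panel above 0.002 m and angle between panel's own z axis and vertical below 0.08 rad), for 1.5 s.
At the end, for the whole second after the job is handed in: The panel lies still, released, flat (within 0.06 rad) and peg up on the floor of the green tray, its centre within 40 mm of the tray's centre in x and y (x of panel in the frame of tray_pass between -0.04 and 0.04 m and y of panel in the frame of tray_pass between -0.04 and 0.04 m and z of panel in the frame of tray_pass between 0.002 and 0.01 m and angle between panel's own z axis and vertical below 0.06 rad and linear speed of panel below 0.02 m/s and contact force between panel and the fingers below 0.1 N); the robot touches nothing.
It fails at once if the joint is overloaded: more than about 24 N pulled on the lips (value of joint lips above 0.0009 m).
It fails at once if the panel is dropped: out of the fingers it falls faster than 0.5 m/s (a fall of about 13 mm) (contact force between panel and the fingers below 0.1 N and linear speed of panel above 0.5 m/s).
It fails at once if the broken peg, glue jar, tile bowl or scissors are moved more than 25 mm (distance of any of broken_peg, glue_jar, tile_bowl, scissors from where it was at the start of the episode above 0.025 m).
It also fails if it takes over 72 s, if anything falls off the work surface, if the arm or the gripper's body presses on something with over 40 N, if the wrist force passes 120 N, or if a joint passes its speed limit or range.

ROBOT

A 7-joint arm with a two-finger parallel gripper is mounted at the origin on the work surface. World frame = base frame: x ahead of the robot, y to its left, z up, the work surface at z = 0. Lengths are in m, angles in rad, forces in N, time in s.
With the tool pointing down it reaches from about 0.425 to 0.825 m from the base axis. Payload 3.6 kg.
Tool frame: the origin (TCP) lies between the finger pads; the fingertips stand 11 mm ahead of it and the grasp point (between the pads) lies 8 mm behind it; z points along the fingers, x is the direction in which the jaws open and shut, and the axes are right-handed (so a half turn about z gives the same grasp; the last joint's range is limited). The gripper opens to 85 mm and grips with 20 to 120 N. Pads are 22 mm wide; open, the fingers measure 114 mm over their backs; the gripper's body (76 mm by 85 mm) begins 54 mm behind the grasp point. The pads swing forward as they close: fully open they stand 13 mm farther back than shut.
Start: joints at [-1.298, 0.615, -0.013, 1.423, 0.008, 1.103, -0.04], TCP at [0.192, 0.621, 0.212] pointing down, gripper open.
Joint ranges: [-3.12, 3.12], [-0.3, 2.06], [-1.34, 1.32], [0.26, 2.42], [-1.36, 4.5], [0.01, 1.98], [-2.84, 2.84]. Speed limits (rad/s): [2.79, 2.79, 3.14, 3.14, 3.14, 3.14, 3.14].

INTERFACE

Orientations are given as a 3x3 rotation matrix whose columns are the frame's x, y, z axes.
In Python, from workcell import telemetry, grab_frame, close_job gives the robot as it stands.
- The arm moves only by the tool play_rows, never from a script. Its arguments are lists of equal length, an entry for each row: "translation": the shift along the tool's x, y, z in mm, a list of three; "turn": the turn, a rotation vector about the tool's x, y, z in degrees, a list of three; "hand": the finger opening in mm, from 0 to 85.4. In form: {"translation": [[x, y, z], ...], "turn": [[rx, ry, rz], ...], "hand": [hand, ...]}. A call has 1 to 8 rows; each row is the pose to reach, as a shift and turn from the pose commanded when the call began, along the tool's axes at that moment; what a row does not reach only later rows make up. A row lasts 1/12 s, in which the tool goes at most 41.7 mm and 7.16 degrees, less where a joint would pass 70% of its speed; a pose out of reach is approached as far as the arm can. A call with a gripper value outside its range is refused whole. The fingers move at their own pace and stop on an object; "newtons" is the grip in N (left out, the last holds). Time passes only in rows, so rows that repeat a pose let the fingers close. It gives the time, the measured TCP pose, the force and the opening at its end, in the units of the state.
- telemetry.state(): the state, without advancing time (a new reading comes with each control period).
- grab_frame(name): name is "side" or "top" or "wrist"; returns a dict with "color" (480x640x3 uint8, red, green, blue), "camera_matrix" (3x3 intrinsics, pixels), "rvec" (rotation vector, rad) and "tvec" (3), from world to camera coordinates, as OpenCV has them; the wrist camera has in their place "tool_from_camera" (4x4, takes a point from camera to tool coordinates, whose origin is the TCP and whose axes are the tool frame's). Camera axes: x right, y down, z forward; pixel columns grow to the right and rows downward; lengths in m; the calibration is good to about 2 mm. A picture is of the moment at which its call begins: read the wrist's pose just before it. There is no depth.
- close_job(): hands the job in, once; it reports no verdict.
The state is a dict: "clock": time; "q": joint angles; "joint_vel": joint speeds; "tau": joint torques, N m; "tcp_pos": TCP position; "ee_rot": TCP orientation; "contact_force": force on the tool from outside, world axes, zero at the start; "torque": the same for the moment, N m; "width": finger opening in m.
Only numpy, scipy, OpenCV 4.12 (cv2) and the standard library are available. Lean on these libraries where they do the work, as an engineer would, in place of code of your own. Each camera call takes 0.05 s, during which the arm holds its last target. There are 200 camera calls.

## Working session

There is one attempt and no reset: what is moved stays moved. The work goes in short steps, Python scripts to look and compute and a tool call to move; the robot and the scene stay as the last step left them, time stands still between calls to the robot, and variables do not carry over. Pictures are saved under pics/ and viewed, about 8 in all and at most 12, crops included, and the job is handed in when it is done.

Besides the shell and the picture viewer there is one more tool, called as name(argument=value, ...), one argument or row to a line, values as JSON. play_rows: Moves the arm, as the interface text tells. Its arguments: {"type":"object","properties":{"translation":{"type":"array","items":{"type":"array","items":{"type":"number"}}},"turn":{"type":"array","items":{"type":"array","items":{"type":"number"}}},"hand":{"type":"array","items":{"type":"number"}},"newtons":{"type":"number"}},"required":["translation","turn","hand"]}

```bash
mkdir -p pics; ls
python3 - <<'E'
from workcell import telemetry, grab_frame
import cv2,pickle
d={}
for n in("top","side"):
    f=grab_frame(n);d[n]=f
    cv2.imwrite(f"pics/{n}0.png",f["color"][:,:,::-1]); print(n,f["camera_matrix"],f["rvec"],f["tvec"])
pickle.dump(d,open("f0.pkl","wb"))
print(telemetry.state())
E
```

```text
pics
top [[535.27618634   0.         323.14327809]
 [  0.         535.27618634 233.80576297]
 [  0.           0.           1.        ]] [ 2.07579544 -2.1351527   0.24274778] [-0.01936641  0.59853179  1.06030957]
side [[440.2839453    0.         315.5407739 ]
 [  0.         440.2839453  242.03223475]
 [  0.           0.           1.        ]] [ 2.3573362  -0.11550604  0.03424008] [-0.56697704  0.071989    0.97034962]
{'clock': 0.1, 'q': array([-1.29748658,  0.61581514, -0.01260785,  1.42474366,  0.00811562,
        1.10339265, -0.04040936]), 'joint_vel': array([ 0.00088336, -0.00394961,  0.00069475, -0.0037003 ,  0.00080025,
       -0.00099844, -0.0008437 ]), 'tau': array([ 1.48754858e-03, -4.70388365e+01,  2.60119876e-01, -1.71573669e+01,
        1.00990233e-02,  5.84225025e-03,  7.49743862e-06]), 'tcp_pos': array([0.19175242, 0.62030777, 0.21075718]), 'ee_rot': array([[ 2.95284080e-01,  9.55409288e-01, -6.36112676e-04],
       [ 9.55406712e-01, -2.95284761e-01, -2.21894660e-03],
       [-2.30783657e-03,  4.74732843e-05, -9.99997336e-01]]), 'contact_force': array([-0.49610935, -0.49158228,  0.06501183]), 'torque': array([-0.03787404, -0.05952577,  0.02116956]), 'width': 0.08545984952803436}
```

View pics/top0.png

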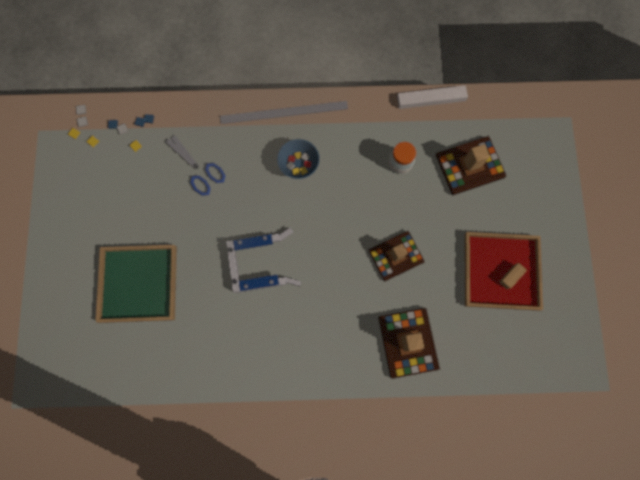

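The top view shows three panel-like things: (397,256), (410,342) and (471,165). The one at (397,256) looks smallest. The jig is around (255,262) with its mouth to the right, the green tray is at (137,283) and the red tray at (503,271). I'll make one enlarged crop to confirm the panel and get exact corners.

```bash
cat > h.py <<'E'
import numpy as np,cv2,pickle
def cam(f):
    R=cv2.Rodrigues(np.array(f["rvec"]))[0];return f["camera_matrix"],R,np.array(f["tvec"])
def ray2z(f,uv,z):
    K,R,t=cam(f);uv=np.atleast_2d(np.array(uv,float))
    d=(R.T@np.linalg.inv(K)@np.c_[uv,np.ones(len(uv))].T).T;c=-R.T@t
    return c+d*((z-c[2])/d[:,2])[:,None]
def proj(f,P):
    return cv2.projectPoints(np.atleast_2d(np.array(P,float)),np.array(f["rvec"],float),np.array(f["tvec"],float),f["camera_matrix"],None)[0][:,0]
def crop(img,u0,v0,w,h,s,name,g=1.0):
    c=img[v0:v0+h,u0:u0+w,::-1];c=np.clip(c.astype(float)*g,0,255).astype(np.uint8)
    cv2.imwrite(name,cv2.resize(c,None,fx=s,fy=s,interpolation=cv2.INTER_CUBIC))
E
python3 - <<'E'
from h import *
d=pickle.load(open("f0.pkl","rb"));f=d["top"]
crop(f["color"],215,215,230,170,3.47,"pics/c1.png",1.8)
for n,u in dict(small=(397,258),p2=(410,342),p3=(471,165),tray=(137,283),red=(503,271),jar=(404,155),bowl=(299,160),jig=(255,262)).items(): print(n,ray2z(f,u,0.01)[0].round(3))
E
```

```text
small [ 0.552 -0.197  0.01 ]
p2 [ 0.371 -0.214  0.01 ]
p3 [ 0.763 -0.379  0.01 ]
tray [0.513 0.37  0.01 ]
red [ 0.517 -0.427  0.01 ]
jar [ 0.791 -0.227  0.01 ]
bowl [0.785 0.014 0.01 ]
jig [0.552 0.114 0.01 ]
```

View pics/c1.png

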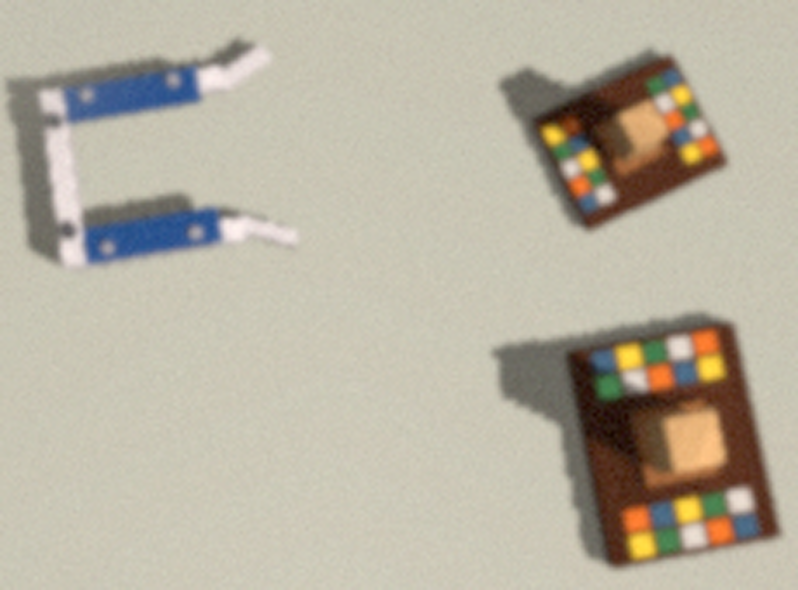

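View pics/side0.png

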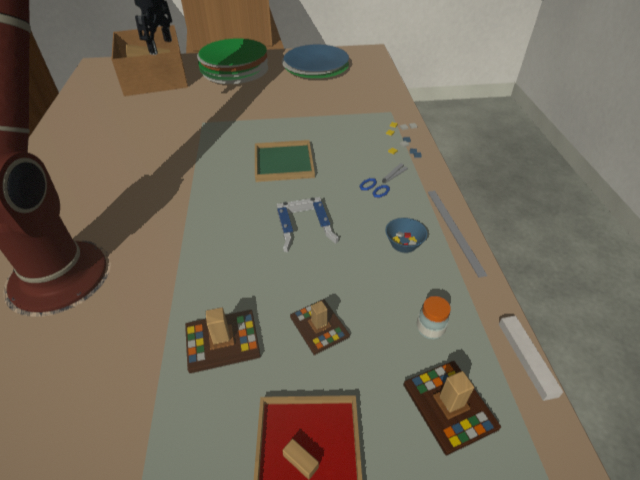

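The crop confirms it. Of the three look-alikes, small at crop (633,142), p2 at (675,445) and p3 (top view only), the small one measures about 100 × 80 mm by scale. p2 is about 138 mm long and p3 is similar, so the panel is the one at top pixel (397,256). Its tile strips mark its x axis. The jig mouth faces right in the image (world −y), with blue lips at crop (130,95) and (152,237). The side view agrees. Next I'll fit the poses.

```bash
cat >> h.py <<'E'
from scipy.optimize import least_squares
def fitpose(f,pts,uv,x0):
    pts=np.array(pts,float);uv=np.array(uv,float)
    def w(p):
        c,s=np.cos(p[2]),np.sin(p[2]);return np.c_[p[0]+c*pts[:,0]-s*pts[:,1],p[1]+s*pts[:,0]+c*pts[:,1],pts[:,2]]
    r=least_squares(lambda p:(proj(f,w(p))-uv).ravel(),x0)
    return r.x,np.abs(r.fun).max()
E
python3 - <<'E'
from h import *
d=pickle.load(open("f0.pkl","rb"));f=d["top"]
cr=lambda L:[(215+(u+.5)/3.47-.5,215+(v+.5)/3.47-.5) for u,v in L]
# panel top corners z=12
x,e=fitpose(f,[(50,40,12),(-50,40,12),(-50,-40,12),(50,-40,12)]/np.array(1000.),cr([(540,118),(672,57),(727,160),(588,228)])[::1],[.55,-.2,1.9]) if 0 else (None,None)
P=np.array([(50,40,12),(50,-40,12),(-50,-40,12),(-50,40,12)])/1000.
U=cr([(540,118),(588,228),(727,160),(672,57)])
for a in(1.2,1.9,-1.2,-1.9):
    x,e=fitpose(f,P,U,[.55,-.2,a]);print("panel",x.round(4),np.degrees(x[2]).round(1),e)
P=np.array([(50,-34,24),(-35,-34,24),(50,34,24),(-35,34,24)])/1000.
for a in(1.6,):
  for U in (cr([(68,121),(202,100),(85,232),(219,209)]),cr([(85,232),(219,209),(68,121),(202,100)])):
    x,e=fitpose(f,P,U,[.55,.11,a]);print("jig",x.round(4),np.degrees(x[2]).round(1),e)
E
```

```text
panel [ 0.5591 -0.1966  1.9219] 110.1 34.124590234126345
panel [ 0.5591 -0.1966  1.9219] 110.1 34.12445132466581
panel [ 0.5591 -0.1966  1.9219] 110.1 34.125381302261985
panel [ 0.5591 -0.1966 -4.3606] -249.8 34.10807104228573
jig [0.5497 0.1029 1.7131] 98.2 0.782022239347782
jig [0.5509 0.103  1.7655] 101.2 32.295620804114805
```

Run:
```python
from h import *
d=pickle.load(open("f0.pkl","rb"));f=d["top"]
cr=lambda L:[(215+(u+.5)/3.47-.5,215+(v+.5)/3.47-.5) for u,v in L]
P=np.array([(50,-40,12),(50,40,12),(-50,40,12),(-50,-40,12)])/1000.
x,e=fitpose(f,P,cr([(540,118),(588,228),(727,160),(672,57)]),[.55,-.2,1.9]);print("panel",x.round(4),np.degrees(x[2]).round(1),e)
R=np.array([[.29528,.95541,0],[.95541,-.29528,0],[0,0,-1]])
print("tool shift mm",R.T@(np.r_[x[:2],.17]-[.192,.620,.211])*1000)
# tray corners
hsv=cv2.cvtColor(f["color"],cv2.COLOR_RGB2HSV)
m=cv2.inRange(hsv,(50,90,20),(90,255,255));n,l,s,c=cv2.connectedComponentsWithStats(m)
i=1+s[1:,4].argmax();print(s[i],c[i],ray2z(f,c[i],.006))
b=cv2.boxPoints(cv2.minAreaRect(np.argwhere(l==i)[:,::-1].astype(np.float32)));print(ray2z(f,b,.006))
```

```text
panel [ 0.5581 -0.1967  1.9775] 113.3 2.014597250403824
tool shift mm [-672.21224352  590.92506111   41.        ]
[ 104  251   64   66 3744] [134.50774573 284.00347222] [[0.51117364 0.37658921 0.006     ]]
[[0.44392723 0.43856362 0.006     ]
 [0.58627868 0.44740079 0.006     ]
 [0.58239679 0.3086345  0.006     ]
 [0.44010361 0.30349678 0.006     ]]
```

play_rows(
  translation=[
    [-100,120,-20],
    [-420,504,-40],
    [-420,504,-40],
    [-420,504,-40],
    [-420,504,-40],
    [-420,504,-40],
    [-420,504,-40],
    [-420,504,-40],
  ],
  turn=[
    [0,0,0],
    [0,0,-25],
    [0,0,-25],
    [0,0,-25],
    [0,0,-25],
    [0,0,-25],
    [0,0,-25],
    [0,0,-25],
  ],
  hand=[85,85,85,85,85,85,85,85],
)

```text
clock: 0.77
tcp_pos: [0.3737, 0.34, 0.2334]
ee_rot: [[-0.136, 0.991, -0.001], [0.991, 0.136, -0.001], [-0.001, -0.001, -1.0]]
contact_force: [0.1, 0.6, 0.0]
width: 0.0847
```

play_rows(
  translation=[
    [-292,138,-17],
    [-292,138,-17],
    [-292,138,-17],
    [-292,138,-17],
    [-292,138,-17],
    [-292,138,-17],
    [-292,138,-17],
    [-292,138,-17],
  ],
  turn=[
    [0,0,0],
    [0,0,0],
    [0,0,0],
    [0,0,0],
    [0,0,0],
    [0,0,0],
    [0,0,0],
    [0,0,0],
  ],
  hand=[85,85,85,85,85,85,85,85],
)

```text
clock: 1.43
tcp_pos: [0.5509, 0.0673, 0.2504]
ee_rot: [[-0.132, 0.991, 0.0], [0.991, 0.132, -0.002], [-0.002, -0.0, -1.0]]
contact_force: [0.8, 1.1, 0.6]
width: 0.0851
```

```bash
cat >> h.py <<'E'
def wrist(name):
    from workcell import telemetry, grab_frame
    s=telemetry.state();f=grab_frame("wrist")
    T=np.eye(4);T[:3,:3]=s["ee_rot"];T[:3,3]=s["tcp_pos"]
    W=np.linalg.inv(T@f["tool_from_camera"])
    f["rvec"]=cv2.Rodrigues(W[:3,:3])[0].ravel();f["tvec"]=W[:3,3]
    pickle.dump(f,open(name+".pkl","wb"))
    cv2.imwrite(f"pics/{name}.png",f["color"][:,:,::-1])
    print("tcp",s["tcp_pos"].round(4),"yaw",np.degrees(np.arctan2(s["ee_rot"][1,0],s["ee_rot"][0,0])).round(2),"v",np.abs(s["joint_vel"]).max().round(3),"F",s["contact_force"].round(2))
    return f
E
python3 - <<'E'
from h import *
f=wrist("w1");print(f["tool_from_camera"].round(3),f["camera_matrix"])
x=np.array([.5497,.1029]);
E
```

```text
tcp [0.5509 0.0673 0.2504] yaw 97.6 v 0.652 F [0.77 1.05 0.56]
[[ 1.     0.    -0.001 -0.   ]
 [ 0.     0.948  0.318 -0.081]
 [ 0.001 -0.318  0.948 -0.161]
 [ 0.     0.     0.     1.   ]] [[360.49671224   0.         318.33960168]
 [  0.         360.49671224 241.57678698]
 [  0.           0.           1.        ]]
```

View pics/w1.png

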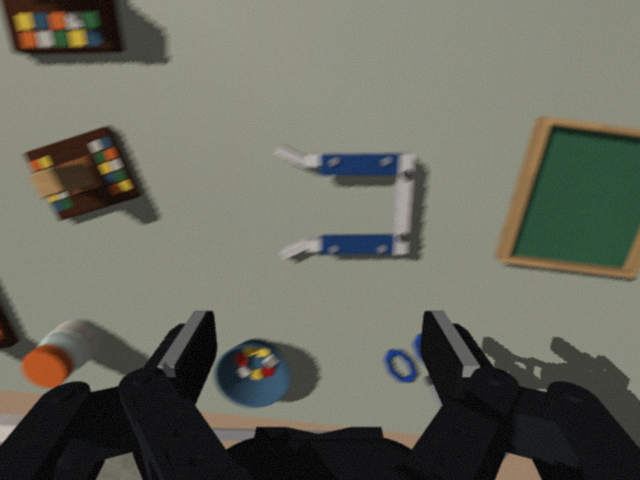

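The wrist view shows the jig lips at (360,164) and (357,245), and the panel at (80,172). It also shows the bowl at (252,373), the green tray at (575,195) and the glue jar at (55,355). Next is a silhouette fit of the blue lips in both the wrist and top views.

```bash
cat >> h.py <<'E'
from scipy.optimize import minimize
def box(x0,x1,y0,y1,z0,z1): return np.array([(x,y,z) for x in(x0,x1) for y in(y0,y1) for z in(z0,z1)])/1000.
def place(p,P):
    c,s=np.cos(p[2]),np.sin(p[2]);return np.c_[p[0]+c*P[:,0]-s*P[:,1],p[1]+s*P[:,0]+c*P[:,1],P[:,2]]
def sil(f,boxes,p,shape=(480,640)):
    S=4;m=np.zeros((shape[0]*S,shape[1]*S),np.uint8)
    for b in boxes:
        q=(proj(f,place(p,b))+.5)*S-.5
        cv2.fillConvexPoly(m,cv2.convexHull(np.round(q*16).astype(np.int32)),255,shift=4)
    return cv2.resize(m,(shape[1],shape[0]),interpolation=cv2.INTER_AREA)/255.
def silfit(views,mk,x0,step):
    def cost(p):
        return sum(np.abs(sil(f,mk(p),p)-m)[m0[1]:m0[3],m0[0]:m0[2]].sum()/(m.sum()) for f,m,m0 in views)
    sx=np.vstack([x0]+[np.array(x0)+np.eye(len(x0))[i]*step[i] for i in range(len(x0))])
    r=minimize(cost,x0,method="Nelder-Mead",options=dict(initial_simplex=sx,xatol=1e-5,fatol=1e-5,maxiter=250));return r.x,r.fun
E
python3 - <<'E'
from h import *
ft=pickle.load(open("f0.pkl","rb"))["top"];fw=pickle.load(open("w1.pkl","rb"))
def bm(f,r):
    h=cv2.cvtColor(f["color"],cv2.COLOR_RGB2HSV);m=cv2.inRange(h,(105,120,40),(125,255,255))
    k=np.zeros_like(m);k[r[1]:r[3],r[0]:r[2]]=m[r[1]:r[3],r[0]:r[2]]
    k=cv2.morphologyEx(k,cv2.MORPH_CLOSE,np.ones((5,5)));print(k.sum()/255);return f,k/255.,r
vw=bm(fw,(270,130,430,275));vt=bm(ft,(220,220,300,300))
mk=lambda p:[box(-35,50,34,p[3]*1000,16,24),box(-35,50,-p[3]*1000,-34,16,24)]
for n,v in(("w",[vw]),("t",[vt]),("both",[vw,vt])):
    x,c=silfit(v,mk,[.5497,.1029,1.713,.05],[.004,.004,.03,.004]);print(n,x.round(4),np.degrees(x[2]).round(2),c)
    o=fw["color"].copy()
    print(proj(fw,place(x,box(-35,50,-34,34,16,16))).round(0).tolist() if n=="both" else "")
E
```

```text
2326.0
544.0
w [0.5543 0.1005 1.7059 0.0547] 97.74 0.35622713401783757

t [0.5511 0.1026 1.7257 0.0525] 98.88 0.42931805074971163

both [0.5524 0.1012 1.7016 0.053 ] 97.5 0.8843669141572972
[[318.0, 232.0], [318.0, 232.0], [318.0, 172.0], [318.0, 172.0], [392.0, 232.0], [392.0, 232.0], [396.0, 173.0], [396.0, 173.0]]
```

Run:
```python
from h import *
ft=pickle.load(open("f0.pkl","rb"))["top"];fw=pickle.load(open("w1.pkl","rb"))
def bm(f,r):
    c=cv2.GaussianBlur(f["color"],(3,3),0).astype(int);s=c[...,2]-c[...,0]
    m=((s>25)*255).astype(np.uint8)
    k=np.zeros_like(m);k[r[1]:r[3],r[0]:r[2]]=m[r[1]:r[3],r[0]:r[2]]
    k=cv2.morphologyEx(k,cv2.MORPH_CLOSE,np.ones((7,7)))
    n,l,st,_=cv2.connectedComponentsWithStats(k);print(st[1:].tolist());return f,k/255.,r
vw=bm(fw,(270,130,430,275));vt=bm(ft,(220,220,300,300))
mk=lambda p:[box(-35,50,34,p[3]*1000,16,24),box(-35,50,-p[3]*1000,-34,16,24)]
for n,v in(("w",[vw]),("t",[vt]),("both",[vw,vt])):
    x,c=silfit(v,mk,[.5497,.1029,1.713,.05],[.004,.004,.03,.004]);print(n,x.round(4),np.degrees(x[2]).round(2),c)
S=4;u0,v0=265,130
im=cv2.resize(fw["color"][v0:280,u0:430,::-1],None,fx=S,fy=S,interpolation=cv2.INTER_CUBIC)
q=sil(fw,mk(x),x)[v0:280,u0:430];q=cv2.resize(q,None,fx=S,fy=S)
cs,_=cv2.findContours((q>.5).astype(np.uint8),cv2.RETR_LIST,cv2.CHAIN_APPROX_NONE);cv2.drawContours(im,cs,-1,(0,255,0),1)
cs,_=cv2.findContours((cv2.resize(vw[1][v0:280,u0:430],None,fx=S,fy=S)>.5).astype(np.uint8),cv2.RETR_LIST,cv2.CHAIN_APPROX_NONE);cv2.drawContours(im,cs,-1,(0,0,255),1)
cv2.imwrite("pics/jo.png",im)
```

```text
[[319, 154, 80, 22, 1627], [320, 235, 74, 19, 1334]]
[[235, 235, 37, 14, 328], [240, 276, 38, 14, 363]]
w [0.5539 0.1016 1.7109 0.0553] 98.03 0.10017680831197727
t [0.551  0.1039 1.6946 0.0542] 97.09 0.19372889532079113
both [0.553  0.1021 1.6991 0.0549] 97.35 0.3796476926413226
```

View pics/jo.png

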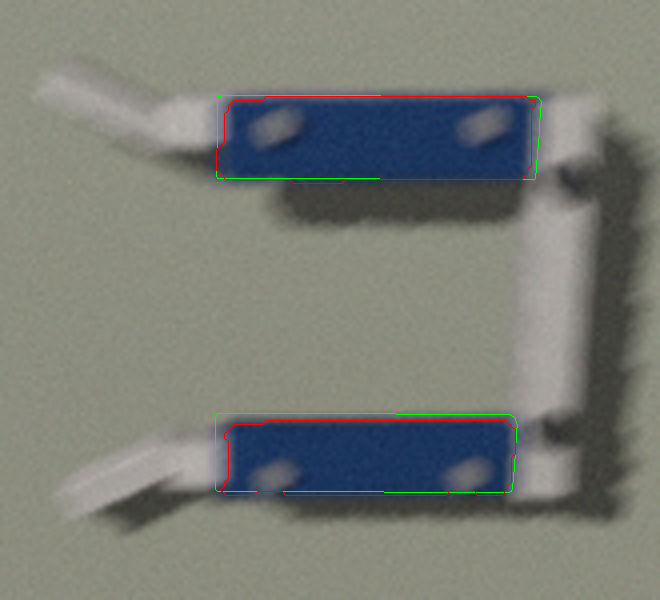

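The green fit matches the red mask to about 1.5 px (lips at crop (380,138) and (365,452)). The jig comes out at about (0.553, 0.102), yaw 97.7°. Now I'll move over the panel.

play_rows(
  translation=[
    [-262,-28,40],
    [-262,-28,40],
    [-262,-28,40],
    [-262,-28,40],
    [-262,-28,40],
    [-262,-28,40],
    [-262,-28,40],
    [-262,-28,40],
  ],
  turn=[
    [0,0,-15.7],
    [0,0,-15.7],
    [0,0,-15.7],
    [0,0,-15.7],
    [0,0,-15.7],
    [0,0,-15.7],
    [0,0,-15.7],
    [0,0,-15.7],
  ],
  hand=[85,85,85,85,85,85,85,85],
)

```text
clock: 2.15
tcp_pos: [0.5551, -0.1994, 0.2089]
ee_rot: [[-0.389, 0.921, -0.004], [0.921, 0.389, -0.004], [-0.002, -0.005, -1.0]]
contact_force: [0.3, -0.8, 0.1]
width: 0.0845
```

Run:
```python
from h import *
from workcell import grab_frame
grab_frame("top")
f=wrist("w2")
q=proj(f,place([.5581,-.1967,1.9775],box(-50,50,-40,40,0,12)));print(q.round().tolist())
```

```text
tcp [ 0.5561 -0.1949  0.2094] yaw 113.17 v 0.078 F [-0.06  0.59  0.43]
[[271.0, 241.0], [269.0, 244.0], [267.0, 166.0], [265.0, 167.0], [363.0, 241.0], [364.0, 244.0], [366.0, 166.0], [367.0, 167.0]]
```

View pics/w2.png

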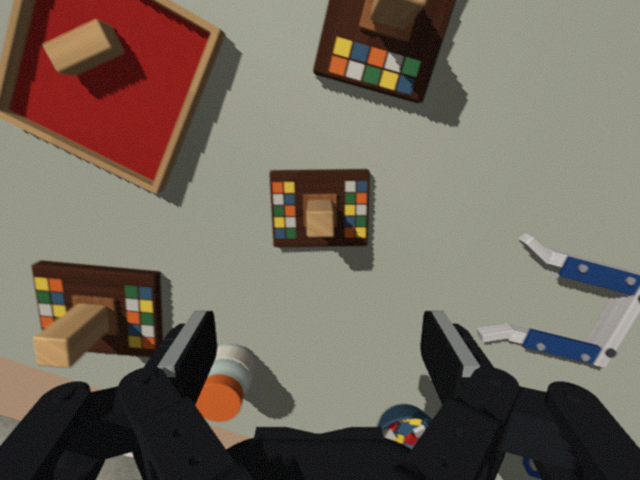

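The wrist view shows the panel board at (320,208) with corners about (271,171), (369,169), (370,245) and (272,247), and the peg top at (319,218). I'll fit it by silhouette.

Run:
```python
from h import *
from workcell import telemetry
f=pickle.load(open("w2.pkl","rb"));r=(255,155,390,262)
hs=cv2.cvtColor(cv2.GaussianBlur(f["color"],(3,3),0),cv2.COLOR_RGB2HSV);m=((hs[...,1]>85)*255).astype(np.uint8)
k=np.zeros_like(m);k[r[1]:r[3],r[0]:r[2]]=m[r[1]:r[3],r[0]:r[2]]
k=cv2.morphologyEx(k,cv2.MORPH_CLOSE,np.ones((11,11)))
n,l,st,_=cv2.connectedComponentsWithStats(k);i=1+st[1:,4].argmax();k=(l==i);print(st[i])
mk=lambda p:[box(-50,50,-40,40,0,12),box(-12,12,-12,12,12,67)]
x,c=silfit([(f,k.astype(float),r)],mk,[.558,-.197,1.977],[.004,.004,.03]);print(x.round(4),np.degrees(x[2]),c)
print("peg top proj",proj(f,place(x,box(-12,12,-12,12,67,67))[::2]).round(1).tolist())
s=telemetry.state();R=s["ee_rot"];print("shift to TCP z=.045",R.T@(np.r_[x[:2],.045]-s["tcp_pos"])*1000,s["tcp_pos"])
```

```text
[ 270  170   99   77 6877]
[ 0.5604 -0.1921  1.9795] 113.41685796274989 0.1228836103294015
peg top proj [[306.5, 238.7], [306.1, 212.2], [333.6, 238.5], [333.8, 212.1]]
shift to TCP z=.045 [ -2.01739168   3.13342697 164.79412749] [ 0.5570031  -0.19172787  0.2098001 ]
```

play_rows(
  translation=[
    [-1,1,35],
    [-2,3,70],
    [-2,3,105],
    [-2,3,135],
    [-2,3,155],
    [-2,3,165],
    [-2,3,168],
    [-2,3,168],
  ],
  turn=[
    [0,0,0],
    [0,0,0],
    [0,0,0],
    [0,0,0],
    [0,0,0],
    [0,0,0],
    [0,0,0],
    [0,0,0],
  ],
  hand=[85,85,85,85,85,85,85,85],
)

```text
clock: 2.92
tcp_pos: [0.5616, -0.1907, 0.0427]
ee_rot: [[-0.401, 0.916, 0.0], [0.916, 0.401, 0.001], [0.001, 0.0, -1.0]]
contact_force: [-0.5, -0.3, 0.1]
width: 0.0848
```

play_rows(
  translation=[
    [0,0,0],
    [0,0,0],
    [0,0,0],
    [0,0,0],
    [0,0,0],
    [0,0,0],
    [0,0,0],
    [0,0,0],
  ],
  turn=[
    [0,0,0],
    [0,0,0],
    [0,0,0],
    [0,0,0],
    [0,0,0],
    [0,0,0],
    [0,0,0],
    [0,0,0],
  ],
  hand=[45,35,30,20,15,15,15,15],
  newtons=60,
)

```text
clock: 3.58
tcp_pos: [0.5615, -0.1924, 0.0435]
ee_rot: [[-0.399, 0.917, 0.001], [0.917, 0.399, -0.0], [-0.001, 0.001, -1.0]]
contact_force: [-1.3, 0.4, 6.0]
width: 0.0214
```

play_rows(
  translation=[
    [0,0,-3],
    [0,0,-8],
    [0,0,-15],
    [0,0,-30],
    [0,0,-45],
    [0,0,-50],
    [0,0,-50],
    [0,0,-50],
  ],
  turn=[
    [0,0,0],
    [0,0,0],
    [0,0,0],
    [0,0,0],
    [0,0,0],
    [0,0,0],
    [0,0,0],
    [0,0,0],
  ],
  hand=[15,15,15,15,15,15,15,15],
)

```text
clock: 4.25
tcp_pos: [0.5609, -0.1923, 0.0925]
ee_rot: [[-0.399, 0.917, -0.0], [0.917, 0.399, -0.0], [-0.0, -0.0, -1.0]]
contact_force: [-0.5, -0.1, -1.1]
width: 0.0216
```

Run:
```python
from h import *
from workcell import telemetry,grab_frame
for i in range(4):
    grab_frame("top");s=telemetry.state();print(s["clock"],s["contact_force"].round(2),s["tcp_pos"].round(4),s["width"].round(4))
f=wrist("w3")
im=f["color"][:,:,::-1];cv2.imwrite("pics/w3.png",im[60:460,100:540])
f=grab_frame("side");cv2.imwrite("pics/s3.png",cv2.resize(f["color"][220:380,220:460,::-1],None,fx=3,fy=3))
```

```text
Traceback (most recent call last):
AttributeError: 'float' object has no attribute 'round'
```

Run:
```python
from h import *
from workcell import telemetry,grab_frame
F=[]
for i in range(6):
    grab_frame("top");s=telemetry.state();F.append(s["contact_force"])
print(np.mean(F,0),np.std(F,0),s["tcp_pos"],s["width"])
f=wrist("w3");cv2.imwrite("pics/w3.png",f["color"][60:460,100:540,::-1])
```

```text
[-0.20835729  0.03284289 -1.93643966] [0.51425213 0.35068917 0.42195917] [ 0.56075209 -0.19225291  0.09195366] 0.02132475942227086
tcp [ 0.5608 -0.1923  0.092 ] yaw 113.52 v 0.004 F [-0.38  0.33 -1.48]
```

View pics/w3.png

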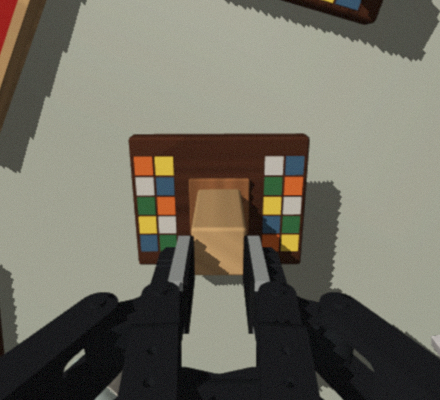

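The grasp is good. The pads are centred on the peg, the board is level at crop (220,200), and the weight is about 1.9 N. Next I'll get the panel's pose relative to the tool and work out the shift to the jig mouth.

Run:
```python
from h import *
from workcell import telemetry
f=pickle.load(open("w3.pkl","rb"));r=(215,180,425,285)
hs=cv2.cvtColor(cv2.GaussianBlur(f["color"],(3,3),0),cv2.COLOR_RGB2HSV);m=((hs[...,1]>85)*255).astype(np.uint8)
k=np.zeros_like(m);k[r[1]:r[3],r[0]:r[2]]=m[r[1]:r[3],r[0]:r[2]]
k=cv2.morphologyEx(k,cv2.MORPH_CLOSE,np.ones((13,13)));k[285:]=0
n,l,st,_=cv2.connectedComponentsWithStats(k);i=1+st[1:,4].argmax();k=(l==i);print(st[i])
for h in (46,48.5,51):
    mk=lambda p:[box(-50,50,-40,40,h,12+h),box(-12,12,-12,12,12+h,67+h)]
    x,c=silfit([(f,k.astype(float),r)],mk,[.5604,-.1921,1.98],[.004,.004,.03]);print(h,x.round(4),np.degrees(x[2]),c)
s=telemetry.state();R=s["ee_rot"]
print("panel in tool",R.T@(np.r_[x[:2],.05]-s["tcp_pos"])*1000, "yaw tool",np.degrees(np.arctan2(R[1,0],R[0,0])))
j=np.array([.553,.102]);a=np.radians(97.7);d=np.array([np.cos(a),np.sin(a)])
for X in(-140,): 
    t=j+d*X/1000;print("target",t,R.T@(np.r_[t,.092]-s["tcp_pos"])*1000)
```

```text
[  229   194   180    91 14247]
46 [ 0.5598 -0.1928  1.9901] 114.02164562819198 0.11706792073184999
48.5 [ 0.559  -0.1922  1.9898] 114.00886891246255 0.1316105076128858
51 [ 0.5595 -0.1946  1.9887] 113.94480904281107 0.14597940811756724
panel in tool [-1.65506725 -2.10766706 42.09598141] yaw tool 113.52482942045067
target [ 0.57175807 -0.03673765] [1.38259717e+02 7.20804855e+01 1.20023154e-01]
```

play_rows(
  translation=[
    [15,8,0],
    [40,21,0],
    [70,37,0],
    [100,53,0],
    [125,65,0],
    [138,72,20],
    [138,72,35],
    [138,72,40],
  ],
  turn=[
    [0,0,3],
    [0,0,6],
    [0,0,10],
    [0,0,13],
    [0,0,15.8],
    [0,0,15.8],
    [0,0,15.8],
    [0,0,15.8],
  ],
  hand=[15,15,15,15,15,15,15,15],
)

```text
clock: 5.32
tcp_pos: [0.5706, -0.0347, 0.0505]
ee_rot: [[-0.138, 0.99, -0.004], [0.99, 0.138, 0.001], [0.002, -0.004, -1.0]]
contact_force: [-0.0, -0.4, -1.4]
width: 0.0214
```

Run:
```python
from h import *
from workcell import grab_frame
for i in range(3): grab_frame("top")
f=wrist("w4");cv2.imwrite("pics/w4.png",f["color"][90:390,160:640,::-1].repeat(1,0))
im=cv2.resize(f["color"][120:340,220:620,::-1],None,fx=2,fy=2,interpolation=cv2.INTER_CUBIC);cv2.imwrite("pics/w4.png",im)
```

```text
tcp [ 0.5719 -0.0384  0.0524] yaw 97.63 v 0.021 F [-0.48 -0.35 -1.15]
```

View pics/w4.png

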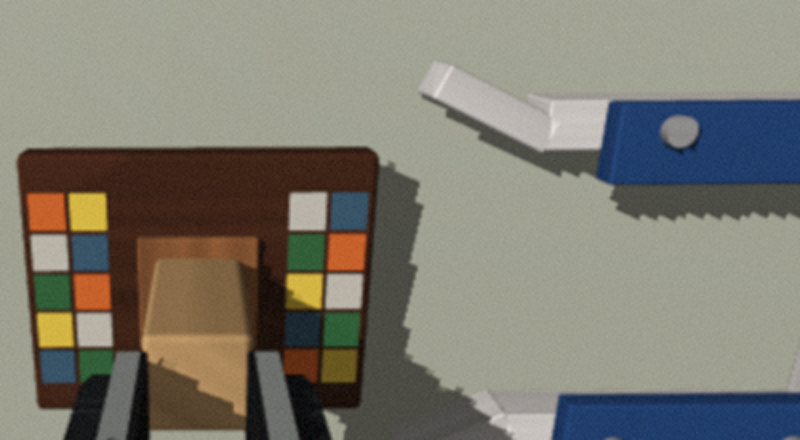

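The panel is held level at crop (198,280), parallel to the rails. The upper lip's near corner is at (612,184) and the lower lip's is at (557,395). I'll fit both in this still image.

```bash
cat > rel.py <<'E'
from h import *
from workcell import telemetry
def panelmask(f,r):
    hs=cv2.cvtColor(cv2.GaussianBlur(f["color"],(3,3),0),cv2.COLOR_RGB2HSV);m=((hs[...,1]>85)*255).astype(np.uint8)
    k=np.zeros_like(m);k[r[1]:r[3],r[0]:r[2]]=m[r[1]:r[3],r[0]:r[2]]
    k=cv2.morphologyEx(k,cv2.MORPH_CLOSE,np.ones((13,13)));k[r[3]:]=0
    n,l,st,_=cv2.connectedComponentsWithStats(k);i=1+st[1:,4].argmax();print(st[i]);return (f,(l==i).astype(float),r)
def bluemask(f,r):
    c=cv2.GaussianBlur(f["color"],(3,3),0).astype(int);s=c[...,2]-c[...,0];m=((s>25)*255).astype(np.uint8)
    k=np.zeros_like(m);k[r[1]:r[3],r[0]:r[2]]=m[r[1]:r[3],r[0]:r[2]]
    k=cv2.morphologyEx(k,cv2.MORPH_CLOSE,np.ones((15,15)));n,l,st,_=cv2.connectedComponentsWithStats(k);print(st[1:].tolist());return (f,k/255.,r)
E
python3 - <<'E'
from rel import *
f=pickle.load(open("w4.pkl","rb"))
vp=panelmask(f,(215,180,430,290));h=9
mk=lambda p:[box(-50,50,-40,40,h,12+h),box(-12,12,-12,12,12+h,67+h)]
x,c=silfit([vp],mk,[.571,-.038,1.705],[.004,.004,.03]);print("panel",x.round(4),np.degrees(x[2]),c)
vb=bluemask(f,(480,150,638,345))
mk=lambda p:[box(-35,50,34,p[3]*1000,16,24),box(-35,50,-p[3]*1000,-34,16,24)]
y,c=silfit([vb],mk,[.553,.102,1.705,.053],[.004,.004,.03,.004]);print("jig",y.round(4),np.degrees(y[2]),c)
a=y[2];R=np.array([[np.cos(a),np.sin(a)],[-np.sin(a),np.cos(a)]])
print("panel in jig mm",R@(x[:2]-y[:2])*1000,"dyaw",np.degrees(x[2]-a))
u0,v0=220,120;S=2
im=cv2.resize(f["color"][v0:340,u0:620,::-1],None,fx=S,fy=S,interpolation=cv2.INTER_CUBIC)
for m,col in((sil(f,mk(y),y),(0,255,0)),(vb[1],(0,0,255)),(sil(f,[box(-50,50,-40,40,h,12+h)],x),(0,255,0)),(vp[1],(0,0,255))):
    cs,_=cv2.findContours((cv2.resize(m[v0:340,u0:620],None,fx=S,fy=S)>.5).astype(np.uint8),cv2.RETR_LIST,cv2.CHAIN_APPROX_NONE);cv2.drawContours(im,cs,-1,col,1)
cv2.imwrite("pics/o4.png",im)
E
```

```text
[  229   194   180    96 15016]
panel [ 0.5705 -0.0381  1.7126] 98.12626232505778 0.1304391655436815
[[518, 170, 122, 42, 4980], [495, 317, 145, 28, 3931]]
jig [0.552  0.1067 1.7057 0.0558] 97.73036597626411 0.03242786509733509
panel in jig mm [-145.90931007    1.15870981] dyaw 0.3958963487936786
```

View pics/o4.png

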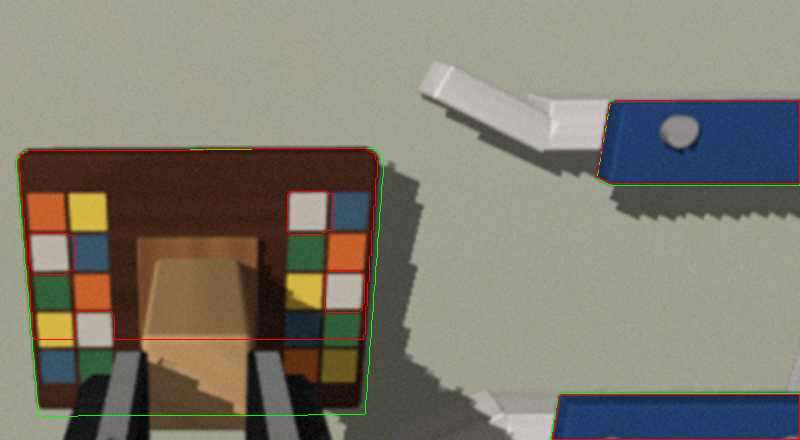

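```bash
cat >> rel.py <<'E'
def fitpanel(f,r,x0):
    _,m,_=panelmask(f,r);h=cv2.convexHull(np.argwhere(m>0)[:,::-1].astype(np.int32));k=np.zeros(m.shape,np.uint8);cv2.fillConvexPoly(k,h,1)
    mk=lambda p:[box(-50,50,-40,40,p[3]*1000,12+p[3]*1000)]
    return silfit([(f,k.astype(float),r)],mk,x0,[.003,.003,.02,.003])
def injig(x,y): 
    a=y[2];R=np.array([[np.cos(a),np.sin(a)],[-np.sin(a),np.cos(a)]]);return R@(np.array(x[:2])-y[:2])*1000,np.degrees(x[2]-a)
JIG=np.array([.552,.1067,1.7057])
E
python3 - <<'E'
from rel import *
f=pickle.load(open("w4.pkl","rb"))
for r in((215,180,430,290),(215,180,430,285)):
    x,c=fitpanel(f,r,[.571,-.038,1.705,.007]);print(x.round(4),np.degrees(x[2]),c,injig(x,JIG))
s=telemetry.state();print(injig(s["tcp_pos"],JIG),s["tcp_pos"])
E
```

```text
[  229   194   180    96 15016]
[ 0.5711 -0.0387  1.7084  0.0051] 97.8826294251503 0.005658784678686845 (array([-146.60299406,    0.65194274]), np.float64(0.15321830968578004))
[  229   194   180    91 14281]
[ 0.5711 -0.0387  1.7083  0.0051] 97.8775421799158 0.005793232015607937 (array([-146.60959763,    0.65050892]), np.float64(0.14813106445128665))
(array([-146.72542194,   -0.76428873]), np.float64(-94.69026095728319)) [ 0.57249116 -0.03858952  0.05304318]
```

Panel in the jig frame: (−146.6, +0.65) mm, yaw +0.15°, underside about 5–9 mm up. I'll lower it until it touches.

play_rows(
  translation=[
    [0,0.3,1],
    [0,0.7,2],
    [0,0.7,3],
    [0,0.7,4],
    [0,0.7,5],
    [0,0.7,5],
    [0,0.7,5],
    [0,0.7,5],
  ],
  turn=[
    [0,0,0.1],
    [0,0,0.15],
    [0,0,0.15],
    [0,0,0.15],
    [0,0,0.15],
    [0,0,0.15],
    [0,0,0.15],
    [0,0,0.15],
  ],
  hand=[15,15,15,15,15,15,15,15],
)

```text
clock: 6.18
tcp_pos: [0.5727, -0.037, 0.0475]
ee_rot: [[-0.132, 0.991, -0.0], [0.991, 0.132, -0.0], [-0.0, -0.0, -1.0]]
contact_force: [-0.1, -0.3, -1.4]
width: 0.0213
```

play_rows(
  translation=[
    [0,0,0.5],
    [0,0,1],
    [0,0,1.5],
    [0,0,2],
    [0,0,2],
    [0,0,2],
    [0,0,2],
    [0,0,2],
  ],
  turn=[
    [0,0,0],
    [0,0,0],
    [0,0,0],
    [0,0,0],
    [0,0,0],
    [0,0,0],
    [0,0,0],
    [0,0,0],
  ],
  hand=[15,15,15,15,15,15,15,15],
)

```text
clock: 6.85
tcp_pos: [0.5727, -0.037, 0.0456]
ee_rot: [[-0.132, 0.991, -0.0], [0.991, 0.132, -0.0], [-0.0, -0.0, -1.0]]
contact_force: [-0.1, -0.0, -1.5]
width: 0.0209
```

play_rows(
  translation=[
    [0,0,0.5],
    [0,0,1],
    [0,0,1.5],
    [0,0,2],
    [0,0,2],
    [0,0,2],
    [0,0,2],
    [0,0,2],
  ],
  turn=[
    [0,0,0],
    [0,0,0],
    [0,0,0],
    [0,0,0],
    [0,0,0],
    [0,0,0],
    [0,0,0],
    [0,0,0],
  ],
  hand=[15,15,15,15,15,15,15,15],
)

```text
clock: 7.52
tcp_pos: [0.5727, -0.0369, 0.0436]
ee_rot: [[-0.132, 0.991, -0.0], [0.991, 0.132, 0.0], [0.0, -0.0, -1.0]]
contact_force: [-0.7, -0.2, -0.4]
width: 0.0214
```

play_rows(
  translation=[
    [5,0,-0.6],
    [18,0,-0.6],
    [32,0,-0.6],
    [46,0,-0.6],
    [60,0,-0.6],
    [72,0,-0.6],
    [80,0,-0.6],
    [80,0,-0.6],
  ],
  turn=[
    [0,0,0],
    [0,0,0],
    [0,0,0],
    [0,0,0],
    [0,0,0],
    [0,0,0],
    [0,0,0],
    [0,0,0],
  ],
  hand=[15,15,15,15,15,15,15,15],
)

```text
clock: 8.18
tcp_pos: [0.5617, 0.0461, 0.0441]
ee_rot: [[-0.136, 0.991, -0.0], [0.991, 0.136, 0.002], [0.002, -0.0, -1.0]]
contact_force: [0.4, 1.2, -1.2]
width: 0.0209
```

Run:
```python
from rel import *
from workcell import grab_frame
for i in range(2): grab_frame("top")
f=wrist("w5");s=telemetry.state();p=injig(s["tcp_pos"],JIG);print(p)
vb=bluemask(f,(395,150,600,345))
mk=lambda p:[box(-35,50,34,p[3]*1000,16,24),box(-35,50,-p[3]*1000,-34,16,24)]
y,c=silfit([vb],mk,[.552,.1067,1.705,.055],[.004,.004,.03,.004]);print("jig",y.round(4),np.degrees(y[2]),c)
x,c=fitpanel(f,(215,180,390,290),[.563,.042,1.705,.001]);print(x.round(4),np.degrees(x[2]),c,injig(x,y),injig(x,JIG))
im=cv2.resize(f["color"][120:340,220:620,::-1],None,fx=2,fy=2,interpolation=cv2.INTER_CUBIC);cv2.imwrite("pics/w5.png",im)
```

```text
tcp [0.5622 0.0423 0.0441] yaw 97.61 v 0.022 F [ 0.65 -0.93 -0.8 ]
(array([-66.13261181,  -1.42974294]), np.float64(-95.19808146564529))
[[395, 169, 152, 65, 6685], [395, 321, 122, 24, 2742]]
jig [0.5517 0.105  1.7115 0.0555] 98.06387796884712 0.04715450198324795
[  229   180   161   110 13803]
[0.5547 0.0445 1.805  0.005 ] 103.41965827498342 0.016407779411161238 (array([-60.30753319,   5.44458969]), np.float64(5.355780306136292)) (array([-61.95744147,   5.63711282]), np.float64(5.6902471595189))
```

View pics/w5.png

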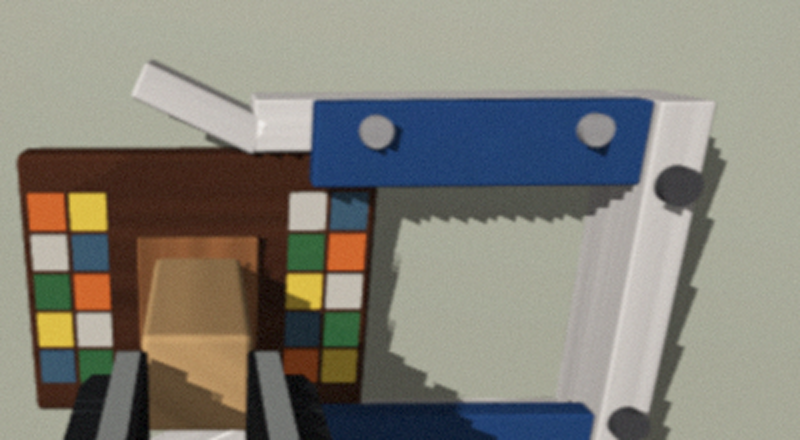

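The panel has entered between the guides and its front corners are under the lips (crop (340,185)). It is parallel to the rails and there is no side force. The fits here are occlusion-contaminated, so I'll rely on the view and on force. Continuing in.

play_rows(
  translation=[
    [5,0,0],
    [14,0,0],
    [24,0,0],
    [34,0,0],
    [44,0,0],
    [52,0,0],
    [57,0,0],
    [58,0,0],
  ],
  turn=[
    [0,0,0],
    [0,0,0],
    [0,0,0],
    [0,0,0],
    [0,0,0],
    [0,0,0],
    [0,0,0],
    [0,0,0],
  ],
  hand=[15,15,15,15,15,15,15,15],
)

```text
clock: 9.0
tcp_pos: [0.5542, 0.102, 0.0441]
ee_rot: [[-0.135, 0.991, -0.0], [0.991, 0.135, 0.001], [0.001, -0.0, -1.0]]
contact_force: [-0.4, 0.6, -0.9]
width: 0.0214
```

play_rows(
  translation=[
    [1,0,0],
    [2,0,0],
    [3,0,0],
    [4,0,0],
    [5,0,0],
    [5,0,0],
    [5,0,0],
    [5,0,0],
  ],
  turn=[
    [0,0,0],
    [0,0,0],
    [0,0,0],
    [0,0,0],
    [0,0,0],
    [0,0,0],
    [0,0,0],
    [0,0,0],
  ],
  hand=[15,15,15,15,15,15,15,15],
)

```text
clock: 9.67
tcp_pos: [0.5539, 0.1046, 0.0441]
ee_rot: [[-0.132, 0.991, -0.0], [0.991, 0.132, -0.0], [-0.0, -0.0, -1.0]]
contact_force: [-0.3, 0.9, -1.8]
width: 0.0215
```

play_rows(
  translation=[
    [0.5,0,0],
    [1,0,0],
    [1.5,0,0],
    [2,0,0],
    [2.5,0,0],
    [3,0,0],
    [3,0,0],
    [3,0,0],
  ],
  turn=[
    [0,0,0],
    [0,0,0],
    [0,0,0],
    [0,0,0],
    [0,0,0],
    [0,0,0],
    [0,0,0],
    [0,0,0],
  ],
  hand=[15,15,15,15,15,15,15,15],
)

```text
clock: 10.33
tcp_pos: [0.5537, 0.1072, 0.0442]
ee_rot: [[-0.132, 0.991, 0.0], [0.991, 0.132, -0.001], [-0.001, 0.0, -1.0]]
contact_force: [-0.0, -0.5, -0.6]
width: 0.0212
```

play_rows(
  translation=[
    [0.5,0,0],
    [1,0,0],
    [1.5,0,0],
    [2,0,0],
    [2.5,0,0],
    [3,0,0],
    [3,0,0],
    [3,0,0],
  ],
  turn=[
    [0,0,0],
    [0,0,0],
    [0,0,0],
    [0,0,0],
    [0,0,0],
    [0,0,0],
    [0,0,0],
    [0,0,0],
  ],
  hand=[15,15,15,15,15,15,15,15],
)

```text
clock: 11.0
tcp_pos: [0.5538, 0.108, 0.0445]
ee_rot: [[-0.13, 0.991, 0.001], [0.991, 0.13, -0.003], [-0.003, 0.001, -1.0]]
contact_force: [0.8, -5.3, 1.1]
width: 0.0213
```

The end stop is reached: −5.3 N along the way in, and travel stalled at y ≈ 0.108. I'll back off about 1 mm so nothing presses sideways, then start lifting.

play_rows(
  translation=[
    [-2,0,0],
    [-3.2,0,0],
    [-3.2,0,0],
    [-3.2,0,0],
    [-3.2,0,-1],
    [-3.2,0,-2],
    [-3.2,0,-2],
    [-3.2,0,-2],
  ],
  turn=[
    [0,0,0],
    [0,0,0],
    [0,0,0],
    [0,0,0],
    [0,0,0],
    [0,0,0],
    [0,0,0],
    [0,0,0],
  ],
  hand=[15,15,15,15,15,15,15,15],
)

```text
clock: 11.67
tcp_pos: [0.5529, 0.1077, 0.0458]
ee_rot: [[-0.132, 0.991, -0.001], [0.991, 0.132, -0.0], [0.0, -0.001, -1.0]]
contact_force: [-0.3, -2.8, -4.0]
width: 0.0215
```

```bash
cat > F.py <<'E'
from rel import *
from workcell import grab_frame
def favg(n=4):
    F=[];Z=[]
    for i in range(n): grab_frame("top");s=telemetry.state();F.append(s["contact_force"]);Z.append(s["tcp_pos"])
    print(round(s["clock"],2),"F",np.mean(F,0).round(2),"sd",np.std(F,0).round(2),"tcp",np.mean(Z,0).round(5),injig(s["tcp_pos"],JIG)[0].round(2))
E
python3 -c "
from F import *
favg()"
```

```text
11.87 F [ 0.8  -2.36 -3.18] sd [0.5  0.57 0.66] tcp [0.55295 0.10771 0.04585] [ 0.85 -1.14]
```

play_rows(
  translation=[
    [-1,0,0],
    [-2,0,0],
    [-2,0,0],
    [-2,0,0],
    [-2,0,0],
    [-2,0,0],
  ],
  turn=[
    [0,0,0],
    [0,0,0],
    [0,0,0],
    [0,0,0],
    [0,0,0],
    [0,0,0],
  ],
  hand=[15,15,15,15,15,15],
)

```text
clock: 12.37
tcp_pos: [0.5538, 0.1062, 0.0463]
ee_rot: [[-0.132, 0.991, 0.0], [0.991, 0.132, 0.001], [0.001, 0.0, -1.0]]
contact_force: [-0.2, -0.4, -1.3]
width: 0.0213
```

```bash
python3 -c "
from F import *
favg()"
```

```text
12.57 F [-0.18 -0.04 -1.74] sd [0.4  0.54 0.33] tcp [0.55376 0.10583 0.04619] [-1.23 -1.59]
```

play_rows(
  translation=[
    [0,0,-0.5],
    [0,0,-1],
    [0,0,-1.5],
    [0,0,-2],
    [0,0,-2],
    [0,0,-2],
  ],
  turn=[
    [0,0,0],
    [0,0,0],
    [0,0,0],
    [0,0,0],
    [0,0,0],
    [0,0,0],
  ],
  hand=[15,15,15,15,15,15],
)

```text
clock: 13.07
tcp_pos: [0.5537, 0.1057, 0.0477]
ee_rot: [[-0.132, 0.991, -0.0], [0.991, 0.132, 0.0], [0.0, -0.0, -1.0]]
contact_force: [1.8, 0.3, -6.3]
width: 0.021
```

```bash
python3 -c "
from F import *
favg()"
```

```text
13.27 F [ 1.19  0.91 -7.15] sd [0.15 0.52 0.67] tcp [0.55367 0.10568 0.04775] [-1.23 -1.5 ]
```

play_rows(
  translation=[
    [0,0,-0.1],
    [0,0,-0.2],
    [0,0,-0.3],
    [0,0,-0.4],
    [0,0,-0.4],
    [0,0,-0.4],
  ],
  turn=[
    [0,0,0],
    [0,0,0],
    [0,0,0],
    [0,0,0],
    [0,0,0],
    [0,0,0],
  ],
  hand=[15,15,15,15,15,15],
)

```text
clock: 13.77
tcp_pos: [0.5536, 0.1057, 0.0481]
ee_rot: [[-0.132, 0.991, -0.0], [0.991, 0.132, -0.0], [0.0, -0.0, -1.0]]
contact_force: [2.4, 1.8, -13.6]
width: 0.0211
```

```bash
python3 -c "
from F import *
favg()"
```

```text
13.97 F [  2.55   1.45 -14.11] sd [0.51 0.28 0.48] tcp [0.55364 0.10569 0.04813] [-1.24 -1.49]
```

play_rows(
  translation=[
    [0,0.1,-0.05],
    [0,0.2,-0.1],
    [0,0.2,-0.1],
    [0,0.2,-0.1],
    [0,0.2,-0.1],
    [0,0.2,-0.1],
    [0,0.2,-0.1],
    [0,0.2,-0.1],
  ],
  turn=[
    [0,0,0],
    [0,0,0],
    [0,0,0],
    [0,0,0],
    [0,0,0],
    [0,0,0],
    [0,0,0],
    [0,0,0],
  ],
  hand=[15,15,15,15,15,15,15,15],
)

```text
clock: 14.63
tcp_pos: [0.5536, 0.1057, 0.0484]
ee_rot: [[-0.132, 0.991, -0.001], [0.991, 0.132, -0.0], [0.0, -0.001, -1.0]]
contact_force: [2.8, 3.2, -19.3]
width: 0.0212
```

```bash
python3 -c "
from F import *
favg(6)"
```

```text
14.93 F [  3.09   2.09 -19.51] sd [0.41 0.48 0.44] tcp [0.55364 0.10566 0.04838] [-1.25 -1.47]
```

17.7 N on the lips is a bit high, though under 20 N. Easing down to about 14 N.

play_rows(
  translation=[
    [0,0,0.1],
    [0,0,0.2],
    [0,0,0.2],
    [0,0,0.2],
  ],
  turn=[
    [0,0,0],
    [0,0,0],
    [0,0,0],
    [0,0,0],
  ],
  hand=[15,15,15,15],
)

```text
clock: 15.27
tcp_pos: [0.5537, 0.1056, 0.0484]
ee_rot: [[-0.132, 0.991, -0.001], [0.991, 0.132, -0.0], [0.0, -0.001, -1.0]]
contact_force: [3.7, 2.3, -19.3]
width: 0.0215
```

```bash
python3 -c "
from F import *
favg(6)"
```

```text
15.57 F [  2.25   2.35 -19.51] sd [0.58 0.26 0.38] tcp [0.55366 0.10565 0.04837] [-1.27 -1.49]
```

play_rows(
  translation=[
    [0,0,0.1],
    [0,0,0.2],
    [0,0,0.3],
    [0,0,0.3],
  ],
  turn=[
    [0,0,0],
    [0,0,0],
    [0,0,0],
    [0,0,0],
  ],
  hand=[15,15,15,15],
)

```text
clock: 15.9
tcp_pos: [0.5537, 0.1056, 0.0483]
ee_rot: [[-0.132, 0.991, -0.001], [0.991, 0.132, 0.0], [0.0, -0.001, -1.0]]
contact_force: [2.3, 2.5, -17.1]
width: 0.0211
```

```bash
python3 -c "
from F import *
favg(3)"
```

```text
16.05 F [  0.97   2.3  -16.76] sd [0.17 0.35 0.5 ] tcp [0.5537  0.10563 0.04825] [-1.29 -1.51]
```

play_rows(
  translation=[
    [0,0,0.1],
    [0,0,0.1],
    [0,0,0.1],
    [0,0,0.1],
    [0,0,0.1],
    [0,0,0.1],
    [0,0,0.1],
    [0,0,0.1],
  ],
  turn=[
    [0,0,0],
    [0,0,0],
    [0,0,0],
    [0,0,0],
    [0,0,0],
    [0,0,0],
    [0,0,0],
    [0,0,0],
  ],
  hand=[15,15,15,15,15,15,15,15],
)

```text
clock: 16.72
tcp_pos: [0.5537, 0.1056, 0.0481]
ee_rot: [[-0.132, 0.991, -0.0], [0.991, 0.132, 0.0], [0.0, -0.0, -1.0]]
contact_force: [-1.0, 1.3, -14.6]
width: 0.0211
```

play_rows(
  translation=[
    [0,0,0],
    [0,0,0],
    [0,0,0],
    [0,0,0],
    [0,0,0],
    [0,0,0],
    [0,0,0],
    [0,0,0],
  ],
  turn=[
    [0,0,0],
    [0,0,0],
    [0,0,0],
    [0,0,0],
    [0,0,0],
    [0,0,0],
    [0,0,0],
    [0,0,0],
  ],
  hand=[15,15,15,15,15,15,15,15],
)

```text
clock: 17.38
tcp_pos: [0.5537, 0.1056, 0.0481]
ee_rot: [[-0.132, 0.991, -0.0], [0.991, 0.132, 0.0], [0.0, -0.0, -1.0]]
contact_force: [-0.5, 3.0, -12.4]
width: 0.021
```

play_rows(
  translation=[
    [0,0,0],
    [0,0,0],
    [0,0,0],
    [0,0,0],
    [0,0,0],
    [0,0,0],
    [0,0,0],
    [0,0,0],
  ],
  turn=[
    [0,0,0],
    [0,0,0],
    [0,0,0],
    [0,0,0],
    [0,0,0],
    [0,0,0],
    [0,0,0],
    [0,0,0],
  ],
  hand=[15,15,15,15,15,15,15,15],
)

```text
clock: 18.05
tcp_pos: [0.5538, 0.1056, 0.048]
ee_rot: [[-0.132, 0.991, -0.0], [0.991, 0.132, -0.0], [0.0, -0.0, -1.0]]
contact_force: [-1.6, 3.0, -11.9]
width: 0.021
```

```bash
python3 -c "
from F import *
favg(8)"
```

```text
18.45 F [ -2.15   2.46 -11.82] sd [0.42 0.28 0.64] tcp [0.55376 0.10562 0.048  ] [-1.3  -1.61]
```

Lips now carry about 10 N. That is inside the window, but it crept down, so I'll trim back up to about 14 N, null the small side force, and hold for two seconds.

play_rows(
  translation=[
    [0.1,-0.1,-0.1],
    [0.2,-0.1,-0.2],
    [0.2,-0.1,-0.2],
    [0.2,-0.1,-0.2],
    [0.2,-0.1,-0.2],
    [0.2,-0.1,-0.2],
  ],
  turn=[
    [0,0,0],
    [0,0,0],
    [0,0,0],
    [0,0,0],
    [0,0,0],
    [0,0,0],
  ],
  hand=[15,15,15,15,15,15],
)

```text
clock: 18.95
tcp_pos: [0.5537, 0.1056, 0.0481]
ee_rot: [[-0.132, 0.991, -0.0], [0.991, 0.132, -0.0], [-0.0, -0.0, -1.0]]
contact_force: [-2.2, 2.9, -13.3]
width: 0.0213
```

```bash
python3 -c "
from F import *
favg(5);favg(5)"
```

```text
19.2 F [ -1.49   2.44 -13.99] sd [0.26 0.52 0.65] tcp [0.55377 0.10563 0.04812] [-1.29 -1.6 ]
19.45 F [ -2.01   2.31 -14.55] sd [0.28 0.3  0.45] tcp [0.55377 0.10566 0.04814] [-1.27 -1.61]
```

play_rows(
  translation=[
    [0,0,0],
    [0,0,0],
    [0,0,0],
    [0,0,0],
    [0,0,0],
    [0,0,0],
    [0,0,0],
    [0,0,0],
  ],
  turn=[
    [0,0,0],
    [0,0,0],
    [0,0,0],
    [0,0,0],
    [0,0,0],
    [0,0,0],
    [0,0,0],
    [0,0,0],
  ],
  hand=[15,15,15,15,15,15,15,15],
)

```text
clock: 20.12
tcp_pos: [0.5537, 0.1056, 0.0482]
ee_rot: [[-0.132, 0.991, -0.0], [0.991, 0.132, -0.0], [-0.0, -0.0, -1.0]]
contact_force: [-1.5, 1.1, -14.6]
width: 0.0212
```

play_rows(
  translation=[
    [0,0,0],
    [0,0,0],
    [0,0,0],
    [0,0,0],
    [0,0,0],
    [0,0,0],
    [0,0,0],
    [0,0,0],
  ],
  turn=[
    [0,0,0],
    [0,0,0],
    [0,0,0],
    [0,0,0],
    [0,0,0],
    [0,0,0],
    [0,0,0],
    [0,0,0],
  ],
  hand=[15,15,15,15,15,15,15,15],
)

```text
clock: 20.78
tcp_pos: [0.5538, 0.1057, 0.0482]
ee_rot: [[-0.132, 0.991, -0.0], [0.991, 0.132, -0.0], [-0.0, -0.0, -1.0]]
contact_force: [-1.8, 1.9, -15.2]
width: 0.0209
```

```bash
python3 -c "
from F import *
favg(8)"
```

```text
21.18 F [ -1.48   1.48 -15.57] sd [0.35 0.14 0.62] tcp [0.55377 0.10569 0.0482 ] [-1.23 -1.62]
```

About 13–14 N was held on the lips from 18.95 to 21.2 s. Now I'll lower the panel and draw it back out.

play_rows(
  translation=[
    [0,0,1],
    [0,0,2],
    [0,0,3],
    [0,0,3.4],
    [-3,0,3.4],
    [-10,0,3.4],
    [-20,0,3.4],
    [-30,0,3.4],
  ],
  turn=[
    [0,0,0],
    [0,0,0],
    [0,0,0],
    [0,0,0],
    [0,0,0],
    [0,0,0],
    [0,0,0],
    [0,0,0],
  ],
  hand=[15,15,15,15,15,15,15,15],
)

```text
clock: 21.85
tcp_pos: [0.5594, 0.0746, 0.0455]
ee_rot: [[-0.132, 0.991, 0.003], [0.991, 0.132, -0.001], [-0.001, 0.003, -1.0]]
contact_force: [0.4, -0.2, -0.8]
width: 0.0212
```

play_rows(
  translation=[
    [-12,0,0],
    [-25,0,0],
    [-40,0,0],
    [-55,0,0],
    [-70,0,0],
    [-85,0,0],
    [-100,0,0],
    [-112,0,0],
  ],
  turn=[
    [0,0,0],
    [0,0,0],
    [0,0,0],
    [0,0,0],
    [0,0,0],
    [0,0,0],
    [0,0,0],
    [0,0,0],
  ],
  hand=[15,15,15,15,15,15,15,15],
)

```text
clock: 22.52
tcp_pos: [0.5727, -0.0385, 0.0449]
ee_rot: [[-0.129, 0.992, 0.0], [0.992, 0.129, -0.002], [-0.002, 0.0, -1.0]]
contact_force: [0.4, -0.6, -1.5]
width: 0.0209
```

```bash
python3 -c "
from F import *
favg(4)"
```

```text
22.72 F [-0.39 -1.02 -1.54] sd [0.55 1.69 0.17] tcp [ 0.57271 -0.03853  0.04487] [-143.27   -1.2 ]
```

Run:
```python
from rel import *
ft=pickle.load(open("f0.pkl","rb"))["top"];fw=pickle.load(open("w1.pkl","rb"))
c=ray2z(ft,[(97,247),(174,244),(177,320),(96,322)],.02);print(c.round(3),c.mean(0))
# wrist w1 cross-check: visible near corners of the rim
print(ray2z(fw,[(543,117),(502,262)],.02).round(3))
# silhouette fit of the floor: wood rim+floor hull
h=cv2.cvtColor(ft["color"],cv2.COLOR_RGB2HSV);m=(h[...,1]>70).astype(np.uint8);r=(85,235,190,335)
k=np.zeros_like(m);k[r[1]:r[3],r[0]:r[2]]=m[r[1]:r[3],r[0]:r[2]]
n,l,st,_=cv2.connectedComponentsWithStats(k);i=1+st[1:,4].argmax();print(st[i])
hu=cv2.convexHull(np.argwhere(l==i)[:,::-1].astype(np.int32));k[:]=0;cv2.fillConvexPoly(k,hu,1)
x,cc=silfit([(ft,k.astype(float),r)],lambda p:[box(-81,81,-81,81,0,20)],[.513,.37,1.6],[.004,.004,.03]);print("tray",x.round(4),np.degrees(x[2]),cc)
s=telemetry.state();R=s["ee_rot"];print("shift",R.T@(np.r_[x[:2],s["tcp_pos"][2]]-s["tcp_pos"])*1000)
```

```text
[[0.593 0.457 0.02 ]
 [0.595 0.29  0.02 ]
 [0.43  0.278 0.02 ]
 [0.431 0.449 0.02 ]] [0.51202486 0.3686276  0.02      ]
[[0.436 0.283 0.02 ]
 [0.597 0.288 0.02 ]]
[  95  244   82   79 5706]
tray [0.5131 0.3718 1.5809] 90.58022596832065 0.031012018745008224
shift [ 4.11145823e+02 -5.57946053e+00  2.59679796e-01]
```

play_rows(
  translation=[
    [0,0,-5],
    [0,0,-15],
    [0,0,-30],
    [0,0,-45],
    [0,0,-60],
    [0,0,-75],
    [0,0,-80],
    [0,0,-80],
  ],
  turn=[
    [0,0,0],
    [0,0,0],
    [0,0,0],
    [0,0,0],
    [0,0,0],
    [0,0,0],
    [0,0,0],
    [0,0,0],
  ],
  hand=[15,15,15,15,15,15,15,15],
)

```text
clock: 23.38
tcp_pos: [0.5739, -0.0341, 0.127]
ee_rot: [[-0.133, 0.991, 0.004], [0.991, 0.133, 0.0], [-0.0, 0.004, -1.0]]
contact_force: [-0.6, 0.3, -1.8]
width: 0.0211
```

play_rows(
  translation=[
    [12,0,0],
    [36,-0.5,0],
    [64,-1,0],
    [92,-1,0],
    [120,-1.5,0],
    [150,-2,0],
    [180,-2.5,0],
    [210,-3,0],
  ],
  turn=[
    [0,0,0],
    [0,0,1],
    [0,0,2],
    [0,0,3],
    [0,0,4],
    [0,0,5],
    [0,0,5],
    [0,0,5],
  ],
  hand=[15,15,15,15,15,15,15,15],
)

```text
clock: 24.05
tcp_pos: [0.5399, 0.1754, 0.1236]
ee_rot: [[-0.046, 0.999, -0.003], [0.999, 0.046, -0.0], [-0.0, -0.003, -1.0]]
contact_force: [0.1, 0.7, -1.4]
width: 0.0211
```

play_rows(
  translation=[
    [30,-3,0],
    [60,-6,0],
    [90,-9,0],
    [120,-12,0],
    [150,-15,0],
    [178,-18,0],
    [193,-18,0],
    [196,-18,0],
  ],
  turn=[
    [0,0,0],
    [0,0,0],
    [0,0,0],
    [0,0,0],
    [0,0,0],
    [0,0,0],
    [0,0,0],
    [0,0,0],
  ],
  hand=[15,15,15,15,15,15,15,15],
)

```text
clock: 24.72
tcp_pos: [0.5118, 0.3732, 0.1234]
ee_rot: [[-0.052, 0.999, -0.003], [0.999, 0.052, 0.002], [0.002, -0.003, -1.0]]
contact_force: [0.3, 0.5, -2.1]
width: 0.0214
```

Run:
```python
from F import *
favg(3)
f=wrist("w6");cv2.imwrite("pics/w6.png",f["color"][:,:,::-1])
```

```text
24.87 F [ 0.01 -0.5  -1.17] sd [0.59 0.22 0.81] tcp [0.51424 0.36788 0.12383] [261.48   1.55]
tcp [0.5153 0.3656 0.1241] yaw 92.49 v 0.027 F [-0.28 -0.38 -0.16]
```

View pics/w6.png

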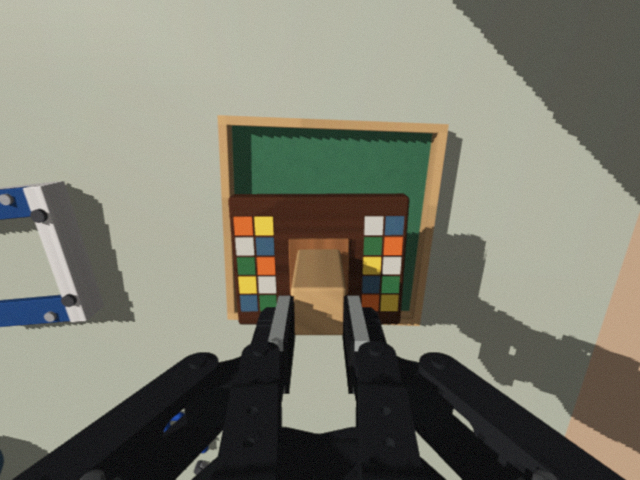

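The panel hangs over the tray. The rim's outer corners are at (221,118), (446,128), (230,318) and (418,325), and the board spans x 230–408. I'll check the centre from those.

Run:
```python
from F import *
f=pickle.load(open("w6.pkl","rb"));c=ray2z(f,[(221,118),(446,128),(230,318),(418,325)],.02);print(c.round(4),c.mean(0))
s=telemetry.state();R=s["ee_rot"];t=c[:,:2].mean(0);print(s["tcp_pos"],R.T@(np.r_[t,s["tcp_pos"][2]]-s["tcp_pos"])*1000)
```

```text
[[0.4352 0.2935 0.02  ]
 [0.435  0.451  0.02  ]
 [0.5935 0.2943 0.02  ]
 [0.5929 0.452  0.02  ]] [0.51414125 0.37269117 0.02      ]
[0.51590486 0.36475821 0.12440273] [ 7.99970216 -1.43046962 -0.02419341]
```

play_rows(
  translation=[
    [3,0,5],
    [8,-1,15],
    [8,-1,28],
    [8,-1,40],
    [8,-1,52],
    [8,-1,62],
    [8,-1,68],
    [8,-1,68],
  ],
  turn=[
    [0,0,0],
    [0,0,0],
    [0,0,0],
    [0,0,0],
    [0,0,0],
    [0,0,0],
    [0,0,0],
    [0,0,0],
  ],
  hand=[15,15,15,15,15,15,15,15],
)

```text
clock: 25.58
tcp_pos: [0.5127, 0.3748, 0.0547]
ee_rot: [[-0.045, 0.999, -0.003], [0.999, 0.045, -0.002], [-0.002, -0.003, -1.0]]
contact_force: [-0.6, 0.2, -1.6]
width: 0.0213
```

play_rows(
  translation=[
    [0,0,0],
    [0,0,1],
    [0,0,2],
    [0,0,3],
    [0,0,4],
    [0,0,5],
    [0,0,5],
    [0,0,5],
  ],
  turn=[
    [0,0,0],
    [0,0,0],
    [0,0,0],
    [0,0,0],
    [0,0,0],
    [0,0,0],
    [0,0,0],
    [0,0,0],
  ],
  hand=[15,15,15,15,15,15,15,15],
)

```text
clock: 26.25
tcp_pos: [0.5137, 0.3757, 0.0518]
ee_rot: [[-0.045, 0.999, -0.0], [0.999, 0.045, -0.0], [-0.0, -0.0, -1.0]]
contact_force: [-0.1, 0.2, -2.6]
width: 0.021
```

Underside is about 2 mm above the floor. Creeping down to touch.

play_rows(
  translation=[
    [0,0,0.5],
    [0,0,1],
    [0,0,1.5],
    [0,0,2],
    [0,0,2],
    [0,0,2],
  ],
  turn=[
    [0,0,0],
    [0,0,0],
    [0,0,0],
    [0,0,0],
    [0,0,0],
    [0,0,0],
  ],
  hand=[15,15,15,15,15,15],
)

```text
clock: 26.75
tcp_pos: [0.5137, 0.3757, 0.0498]
ee_rot: [[-0.045, 0.999, -0.0], [0.999, 0.045, -0.0], [-0.0, -0.0, -1.0]]
contact_force: [-0.3, -1.0, -1.6]
width: 0.0215
```

```bash
python3 -c "
from F import *
favg(5)"
```

```text
27.0 F [ 0.25  0.19 -1.64] sd [0.54 0.31 0.41] tcp [0.51373 0.37572 0.04982] [271.72   1.72]
```

play_rows(
  translation=[
    [0,0,0.3],
    [0,0,0.6],
    [0,0,0.9],
    [0,0,1],
    [0,0,1],
    [0,0,1],
  ],
  turn=[
    [0,0,0],
    [0,0,0],
    [0,0,0],
    [0,0,0],
    [0,0,0],
    [0,0,0],
  ],
  hand=[15,15,15,15,15,15],
)

```text
clock: 27.5
tcp_pos: [0.5138, 0.376, 0.0495]
ee_rot: [[-0.045, 0.999, 0.0], [0.999, 0.045, 0.0], [0.0, 0.0, -1.0]]
contact_force: [-1.8, -0.1, 4.9]
width: 0.0213
```

```bash
python3 -c "
from F import *
favg(5)"
```

```text
27.75 F [-1.87 -0.7   5.31] sd [0.35 0.47 0.67] tcp [0.51379 0.37592 0.04953] [271.93   1.63]
```

Contact with the tray floor. I'll ease off slightly, open, and retreat straight up.

play_rows(
  translation=[
    [0,0,-0.3],
    [0,0,-0.4],
    [0,0,-0.4],
    [0,0,-0.4],
    [0,0,-0.4],
    [0,0,-0.4],
    [0,0,-0.4],
    [0,0,-0.4],
  ],
  turn=[
    [0,0,0],
    [0,0,0],
    [0,0,0],
    [0,0,0],
    [0,0,0],
    [0,0,0],
    [0,0,0],
    [0,0,0],
  ],
  hand=[15,15,24,30,40,55,70,80],
)

```text
clock: 28.42
tcp_pos: [0.5138, 0.3756, 0.049]
ee_rot: [[-0.045, 0.999, -0.0], [0.999, 0.045, -0.0], [-0.0, -0.0, -1.0]]
contact_force: [0.4, -0.5, 0.3]
width: 0.0744
```

play_rows(
  translation=[
    [0,0,0],
    [0,0,-5],
    [0,0,-20],
    [0,0,-45],
    [0,0,-80],
    [0,0,-115],
    [0,0,-135],
    [0,0,-135],
  ],
  turn=[
    [0,0,0],
    [0,0,0],
    [0,0,0],
    [0,0,0],
    [0,0,0],
    [0,0,0],
    [0,0,0],
    [0,0,0],
  ],
  hand=[85,85,85,85,85,85,85,85],
)

```text
clock: 29.08
tcp_pos: [0.5169, 0.3777, 0.1909]
ee_rot: [[-0.045, 0.999, 0.01], [0.999, 0.045, 0.007], [0.007, 0.01, -1.0]]
contact_force: [-0.3, 0.7, 1.3]
width: 0.0851
```

Run:
```python
from F import *
favg(3)
f=wrist("w7");x,c=fitpanel(f,(225,120,420,300),[.514,.376,1.615,.006]);print("panel",x.round(4),c)
cv2.imwrite("pics/w7.png",f["color"][:,:,::-1])
```

```text
29.23 F [-0.26  0.03 -0.31] sd [0.63 0.35 0.67] tcp [0.51418 0.37601 0.18568] [271.47   2.36]
tcp [0.5131 0.3754 0.1838] yaw 92.58 v 0.026 F [0.56 0.27 0.1 ]
[  225   120   188   175 29809]
panel [0.3983 0.3365 0.0538 0.3042] 0.051452131420334925
```

View pics/w7.png

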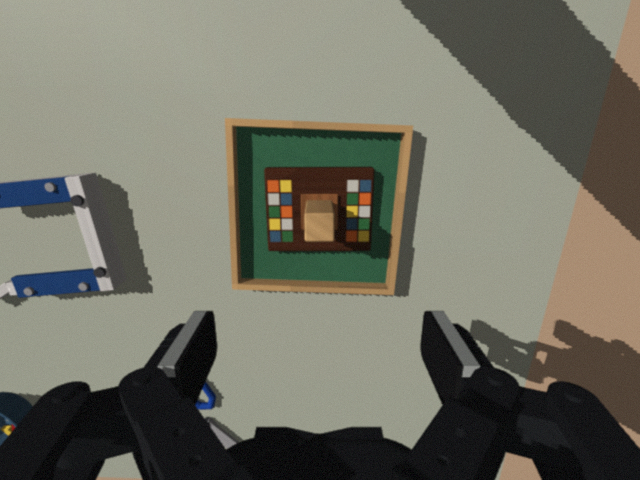

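The panel lies flat and peg up near the middle of the green floor: board (266–373, 167–250), rim (226–412, 120–294). It is released and the gripper is clear. The numeric panel fit failed because the green floor got into its mask, but the picture settles it. Handing in.

```bash
python3 -c "
from workcell import close_job
print(close_job())"
```

```text
the job is handed in; nothing more can be done
None
```

I slid the smallest panel home against the end stop, pulled it up on its peg, drew it out and laid it peg up in the green tray. The job is handed in at about 29 s; no verdict was given.

**Pull:** I backed the panel about 1–2 mm off the stop before pulling. The load was not steady at first: it crept to about 17.7 N on the lips for roughly a second, then sagged to about 10 N. I trimmed it, and it then held about 12–14 N for just over 2 s. It stayed below 20 N in every reading. These figures are wrist force less the panel's weight of about 1.8 N, good to about 0.5 N.

**Side force:** It was about zero before the lips were reached. Under load, readings of mostly 2–3 N (up to nearly 4) remained and I did not remove them, so the pull was not perfectly straight.

**Final check:** The last picture shows the panel flat and peg up, within a few mm of the tray centre, released and with the gripper clear. I did not take a final picture of the red tray, glue jar, bowl and scissors together, but nothing touched them on the way.

**Checks that failed:** The last numeric fit of the panel's pose failed because the green floor got into its mask. An earlier fit inside the jig was also spoiled because the lips hid part of the panel. I relied on the pictures and the force readings for those two.

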